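# Hold the funnel ready over the opened bottle

### The arm

A 6-joint arm with a two-finger parallel gripper is mounted at the origin on the work surface. World frame = base frame: x ahead of the robot, y to its left, z up, the work surface at z = 0. Lengths are in m, angles in rad, forces in N, time in s.
With the tool pointing down it reaches from about 0.35 to 0.975 m from the base axis. Payload 4.9 kg.
Tool frame: the origin (TCP) lies on the front face of the gripper's body, between the roots of the fingers; the fingertips stand 73 mm ahead of it and the grasp point (between the pads) lies 54 mm ahead of it; z points along the fingers, y is the line along which they close (so a half turn about z gives the same grasp; the last joint's range is limited). The gripper opens to 85 mm and grips with 20 to 120 N. Pads are 22 mm wide; open, the fingers measure 114 mm over their backs; the gripper's body (76 mm by 85 mm) begins 54 mm behind the grasp point. The pads swing forward as they close: fully open they stand 13 mm farther back than shut.
Start: joints at [1.042, 0.053, 1.613, -0, 1.476, -0.119], TCP at [0.249, 0.573, 0.304] pointing down, gripper open.
Joint ranges: [-3.01, 3.01], [-1.01, 2.22], [0.06, 2.58], [-1.02, 4.17], [0.09, 2.62], [-3.14, 3.14]. Speed limits (rad/s): [2.57, 2.57, 3.14, 3.14, 3.14, 3.14].

### API

Orientations are given as a rotation vector (axis times angle).
In Python, from station import status, imaging, order gives the robot as it stands.
- The arm moves only by the tool arm_command, never from a script. Its argument "increments" is a list of rows, each an object with "slide": the shift along the tool's x, y, z in m, a list of three; "spin": the turn about the tool's z in degrees; "gripper": the opening, from -1 (shut) to 1 (fully open). In form: [{"slide": [x, y, z], "spin": spin, "gripper": gripper}, ...]. A call has 1 to 8 rows; each row is the pose to reach, as a shift and turn from the pose commanded when the call began, along the tool's axes at that moment; what a row does not reach only later rows make up. A row lasts 1/12 s, in which the tool goes at most 41.7 mm and 7.16 degrees, less where a joint would pass 70% of its speed; a pose out of reach is approached as far as the arm can. A call with a gripper value outside its range is refused whole. The fingers move at their own pace and stop on an object; "newtons" is the grip in N (left out, the last holds). Time passes only in rows, so rows that repeat a pose let the fingers close. It gives the time, the measured TCP pose, the force, the opening and the grip force at its end, in the units of the state.
- status.get_obs(): the state, without advancing time (a new reading comes with each control period).
- imaging.get_image(name): name is "scene" or "side" or "wrist"; returns a dict with "frame" (420x560x3 uint8, red, green, blue), "vfov" (degrees; the focal length in pixels is half the picture's height over the tangent of half this angle, whatever the lens; pixels are square), "cx", "cy" (the principal point, pixels), "view" (4x4, takes a point from world to camera coordinates); the wrist camera has in their place "mount" (4x4, takes a point from camera to tool coordinates, whose origin is the TCP and whose axes are the flange's). Camera axes: x right, y up, looking along -z (the intrinsics and any distortion apply to the point x, -y, -z); pixel columns grow to the right and rows downward; lengths in m; the calibration is good to about 2 mm. A picture is of the moment at which its call begins: read the wrist's pose just before it. There is no depth.
- order.finish_job(): hands the job in; it is judged then, once.
The state is a dict: "t": time; "q": joint angles; "dq": joint speeds; "effort": joint torques, N m; "tool_pos": TCP position; "tool_rot": TCP orientation; "contact_force": force on the tool from outside, world axes, zero at the start; "wrist_torque": the same for the moment, N m; "opening": finger opening in m; "grip_force": force on a finger pad.
Only numpy, scipy, OpenCV 4.12 (cv2) and the standard library are available. Lean on these libraries where they do the work, as an engineer would, in place of code of your own. Each camera call takes 0.05 s, during which the arm holds its last target. There are 200 camera calls.

### The job

Open the stoppered bottle by pulling out its stopper and laying the stopper gently in the aluminium tray. Then take the funnel out of its stand, carry it over the tube rack and hold it upright over the open bottle, stem centred on the mouth with its end about a centimetre above the rim, so a colleague can pour; the funnel must never touch the bottle or the rack. Finish while still holding the funnel there, with everything else left standing where it was.

Things in the scene. Friction and masses are not known exactly. Their poses are not given: they have to be found in the camera images.
- flask: the stoppered bottle: loose amber glass, 115 mm tall, about 0.6 kg; body 80 mm in diameter, from 60 mm up a shoulder, from 80 mm up a straight neck 42 mm outside, 30 mm inside, 31 mm deep. The only bottle with a white round-knobbed stopper (the like one beside it has a black screw cap). Left of the rack (+y). Origin at the centre of its underside, z up
- flask_mouth (a point): centre of the bottle's mouth, at the level of its rim, 115 mm above the underside
- stopper: white stopper standing loose in the bottle's neck: plug 24 mm in diameter, 20 mm long (3 mm free all round); above it a flange 38 mm in diameter, 5 mm thick, resting on the rim; above it an upright round knob 22 mm in diameter, 32 mm tall, to grip. 57 mm tall, about 40 g. Origin at the centre of the plug's lower end (starts 20 mm below the rim), z towards the knob
- tray: fixed open aluminium tray, 100 mm (its x) by 130 mm (its y), 24 mm high, walls and floor 3 mm. Right of the rack (-y). Origin at the centre of its underside
- funnel: loose white plastic funnel, 111 mm tall, about 80 g, round about z: stem 14 mm in diameter and 45 mm long, cone to 39 mm diameter at 75 mm, then up to the top a straight collar 54 mm outside diameter (39 inside), 36 mm high, to grip. Hangs in its stand by the collar's lower edge. Origin at the centre of the stem's lower end, z up
- funnel_tip (a point): centre of the lower end of the funnel's stem (same point as the funnel's origin)
- stand: fixed funnel stand: grey plate 72 mm (its x) by 76 mm (its y), its top 95 mm above the table, on four legs, with a round hole of 48 mm in which the funnel hangs; the funnel lifts straight up. Right of the rack (-y). Origin on the table under the hole's centre
- rack: fixed steel tube rack full of capped test tubes, 300 mm long (its x, roughly away from the robot), 64 mm wide (its y), 116 mm high with the tubes; stands between the bottle and the funnel. Origin at the centre of its underside
- brown_bottle: bystander: loose amber bottle with black screw cap, 72 mm in diameter, 100 mm tall, left of the rack, beside the stoppered bottle (either nearer to the robot or farther). Origin at the centre of its underside
- white_bottle: bystander: loose white plastic bottle, 66 mm in diameter, 135 mm tall, behind the rack. Origin under its centre
- white_jar: bystander: loose white jar, 84 mm in diameter, 110 mm tall, behind the rack. Origin under its centre
- vial_a: bystander: loose small clear vial, 28 mm in diameter, 50 mm tall, at the far right. Origin under its centre
- vial_b: bystander: loose small amber vial, 28 mm in diameter, 55 mm tall, at the far left. Origin under its centre
- beaker: bystander: loose empty glass beaker, 70 mm in diameter, 85 mm tall, back left. Origin under its centre
Not all that is in view belongs to the job. What is shaped like the funnel but blue or green is not meant.

How it is judged:
By the outcome, as a careful person would: the job done as asked, in the order asked, and still so for the second after the job is handed in, while the arm keeps its last pose, push and grip.
It also fails if it takes over 64 s, if anything falls off the work surface, if the arm or the gripper's body presses on something with over 40 N, if the wrist force passes 120 N, or if a joint passes its speed limit or range.

## Working session

There is one attempt and no reset: what is moved stays moved. The work goes in short steps, Python scripts to look and compute and a tool call to move; the robot and the scene stay as the last step left them, time stands still between calls to the robot, and variables do not carry over. Pictures are saved under pics/ and viewed, at most 10 in all, crops included, and the job is handed in when it is done.

Besides the shell and the picture viewer there is one more tool, called after "Emit:" as name(argument=value, ...), one argument or row to a line, values as JSON. arm_command: Moves the arm, as the interface text tells. Its arguments: {"type":"object","properties":{"increments":{"type":"array","items":{"type":"object","properties":{"slide":{"type":"array","items":{"type":"number"}},"spin":{"type":"number"},"gripper":{"type":"number"}}}},"newtons":{"type":"number"}},"required":["increments"]}

```bash
mkdir -p pics; cat > h.py <<'E'
import numpy as np,cv2,json,pickle
from station import status,imaging,order
from scipy.spatial.transform import Rotation as R
def grab(n):
    o=status.get_obs(); d=imaging.get_image(n); d['obs']=o
    pickle.dump(d,open(f'pics/{n}.pkl','wb')); return d
def cam(d):
    """returns f, world->cam 4x4"""
    f=d['frame'].shape[0]/2/np.tan(np.radians(d['vfov'])/2)
    if 'view' in d: V=np.array(d['view'])
    else:
        T=np.eye(4);T[:3,:3]=R.from_rotvec(d['obs']['tool_rot']).as_matrix();T[:3,3]=d['obs']['tool_pos']
        V=np.linalg.inv(T@np.array(d['mount']))
    return f,V
def proj(d,p):
    f,V=cam(d);c=V[:3,:3]@np.array(p)+V[:3,3]
    return np.array([d['cx']+f*c[0]/-c[2],d['cy']+f*-c[1]/-c[2]])
def ray(d,u,v):
    f,V=cam(d);r=V[:3,:3].T@np.array([(u-d['cx'])/f,-(v-d['cy'])/f,-1]);return -V[:3,:3].T@V[:3,3],r
def atz(d,u,v,z):
    o,r=ray(d,u,v);return o+r*(z-o[2])/r[2]
E
python3 - <<'E'
from h import *
for n in('scene','side','wrist'):
    d=grab(n);print(n,{k:(np.round(v,3).tolist() if not isinstance(v,(dict,)) else 0) for k,v in d.items() if k!='frame'})
    cv2.imwrite(f'pics/{n}.png',cv2.resize(d['frame'][:,:,::-1],(800,600)))
print(d['obs'])
E
```

```text
scene {'vfov': 51.564, 'cx': 280.271, 'cy': 210.555, 'view': [[-0.758, 0.653, 0.006, 0.448], [-0.384, -0.453, 0.804, 0.167], [0.528, 0.607, 0.594, -1.341], [0.0, 0.0, 0.0, 1.0]], 'obs': 0}
side {'vfov': 53.695, 'cx': 276.145, 'cy': 207.47, 'view': [[-0.747, -0.664, 0.022, 0.44], [0.492, -0.531, 0.69, -0.353], [-0.446, 0.526, 0.724, -0.701], [0.0, 0.0, 0.0, 1.0]], 'obs': 0}
wrist {'vfov': 60.106, 'cx': 280.087, 'cy': 208.93, 'mount': [[-0.001, 0.952, 0.305, 0.077], [1.0, 0.001, -0.001, -0.001], [-0.002, 0.305, -0.952, -0.071], [0.0, 0.0, 0.0, 1.0]], 'obs': 0}
{'t': 0.1, 'q': array([ 1.04204252e+00,  5.33165934e-02,  1.61415170e+00,  1.57685201e-05,
        1.47603775e+00, -1.18971756e-01]), 'dq': array([ 2.48338658e-03,  5.00037143e-04, -2.85812574e-03,  1.99280998e-05,
       -1.99684318e-03,  3.00942186e-05]), 'effort': array([ 4.49566433e-04, -3.94900811e+01, -3.71364534e+01, -1.33912608e-04,
        3.87507782e-03,  2.58524057e-05]), 'tool_pos': array([0.24876602, 0.57288623, 0.30277286]), 'tool_rot': array([-6.39065046e-01, -3.07526800e+00,  2.84089827e-03]), 'contact_force': array([-0.49812424, -0.37407582,  1.19021065]), 'wrist_torque': array([-0.0192298 , -0.02509268,  0.04904713]), 'grip_force': 0.0, 'opening': 0.08524953399509447}
```

View pics/scene.png

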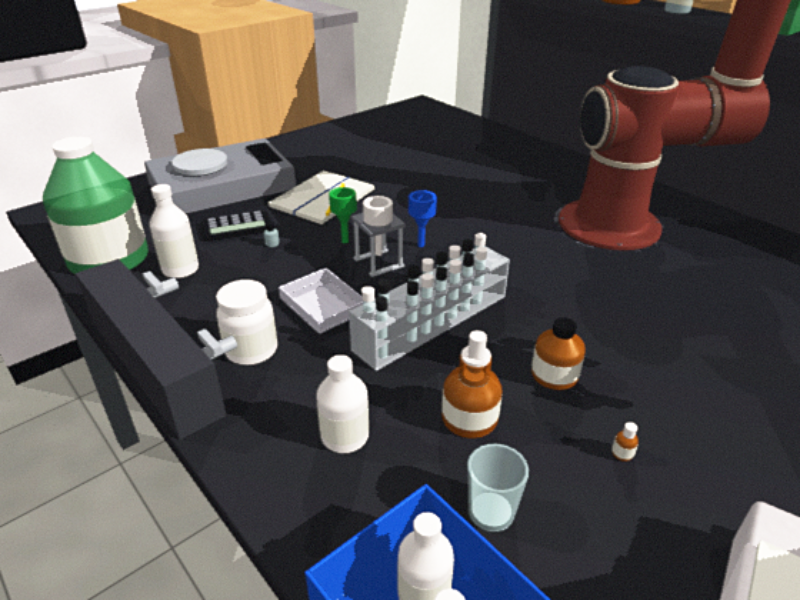

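View pics/side.png

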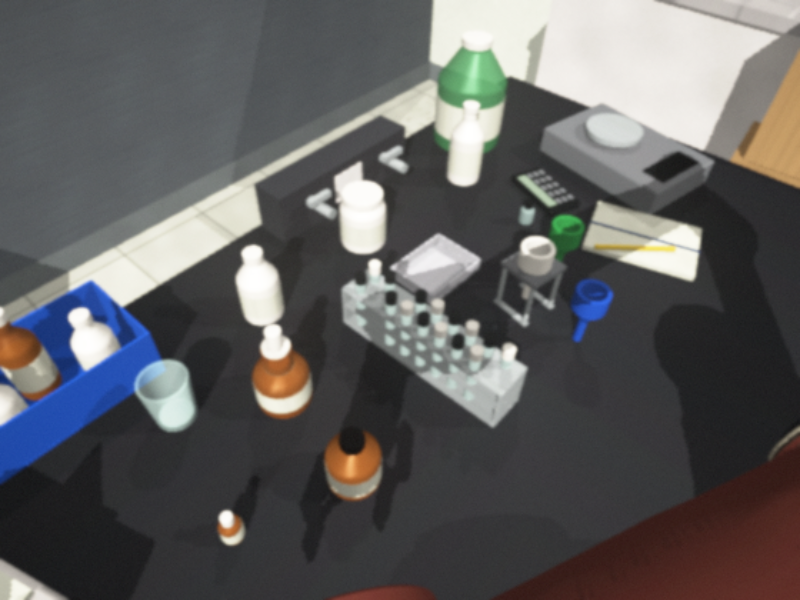

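View pics/wrist.png

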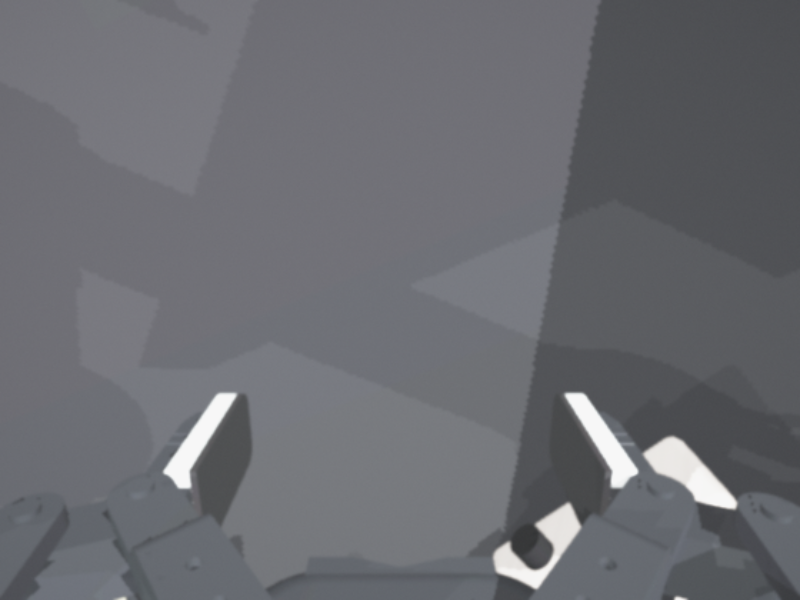

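The scene view shows the stoppered amber bottle with its white knob at (477,345), and the black-capped lookalike at (560,350). The white funnel hangs in the grey stand at (378,210), with green (343,205) and blue (422,205) decoys beside it. The tray is at (322,298). In the side view they are the stopper (273,340), black cap (352,440), funnel (537,250) and tray (435,265). My targets are the white-knob bottle and the white funnel in the stand, because they match the description. I'll confirm both in one enlarged crop.

```bash
python3 - <<'E'
from h import *
def load(n): return pickle.load(open(f'pics/{n}.pkl','rb'))
S,D=load('scene'),load('side')
tiles=[]
# crops 66x50 px scaled 6 => 400x300
for d,(x,y) in ((S,(301,215)),(S,(238,130)),(D,(160,220)),(D,(345,160))):
    c=d['frame'][y:y+75,x:x+100,::-1]
    tiles.append(cv2.resize(c,(400,300),interpolation=cv2.INTER_CUBIC))
im=np.vstack([np.hstack(tiles[:2]),np.hstack(tiles[2:])])
cv2.imwrite('pics/crop1.png',im)
E
```

```text
(no output)
```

View pics/crop1.png

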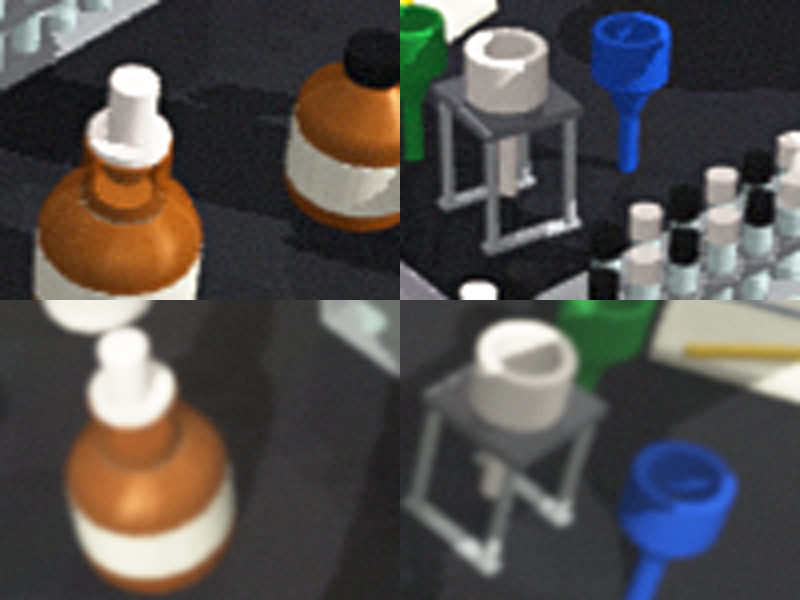

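The crop confirms the targets: the white knob on the amber bottle, with the black cap clearly separate, and the white funnel in the grey stand, apart from the green and blue ones. Next I'll triangulate.

```bash
cat >> h.py <<'E'
def load(n): return pickle.load(open(f'pics/{n}.pkl','rb'))
def tri(d1,p1,d2,p2):
    o1,r1=ray(d1,*p1);o2,r2=ray(d2,*p2);r1/=np.linalg.norm(r1);r2/=np.linalg.norm(r2)
    s=np.linalg.lstsq(np.c_[r1,-r2],o2-o1,rcond=None)[0];a=o1+s[0]*r1;b=o2+s[1]*r2
    return (a+b)/2,np.linalg.norm(a-b)
E
python3 - <<'E'
from h import *
S,D=load('scene'),load('side')
for n,a,b,z in (('knobtop',(334.75,234.25),(190.75,230),.152),('funneltop',(264.75,140.75),(376.5,173),.131)):
    print(n,tri(S,a,D,b),atz(S,*a,z).round(4),atz(D,*b,z).round(4))
k=.7
for n,pts in (('S',[(280,297),(322,270),(365,297),(320,330)]),):
    print('tray',[atz(S,u*k,v*k,.024)[:2].round(3).tolist() for u,v in pts])
print('trayD',[atz(D,u*k,v*k,.024)[:2].round(3).tolist() for u,v in [(390,266),(437,236),(481,263),(434,298)]])
print('brown cap',tri(S,(564*k,327*k),D,(352*k,438*k)))
print('jar',tri(S,(245*k,292*k),D,(362*k,190*k)), 'wb',tri(S,(340*k,364*k),D,(252*k,253*k)))
print('rack base S',[atz(S,u*k,v*k,.0)[:2].round(3).tolist() for u,v in [(377,362),(508,293)]],'top',[atz(S,u*k,v*k,.08)[:2].round(3).tolist() for u,v in [(377,325),(352,312),(508,257)]])
print('green/blue',tri(S,(343*k,195*k),D,(567*k,225*k)),tri(S,(423*k,198*k),D,(593*k,292*k)))
E
```

```text
knobtop (array([0.63074924, 0.19658704, 0.15108698]), np.float64(0.0019427365917697014)) [0.6319 0.1985 0.152 ] [0.6306 0.196  0.152 ]
funneltop (array([ 0.47237317, -0.20140881,  0.13103629]), np.float64(0.0003318029620717377)) [ 0.4722 -0.2018  0.131 ] [ 0.4723 -0.2012  0.131 ]
tray [[0.699, -0.196], [0.595, -0.218], [0.586, -0.1], [0.698, -0.076]]
trayD [[0.686, -0.098], [0.677, -0.217], [0.573, -0.214], [0.581, -0.09]]
brown cap (array([0.46735395, 0.21891312, 0.09266927]), np.float64(0.0032280259382814354))
jar (array([ 0.78873869, -0.13429886,  0.11283973]), np.float64(0.005457981581691319)) wb (array([0.78609762, 0.10810293, 0.12959787]), np.float64(2.4154082324010625e-05))
rack base S [[0.659, 0.022], [0.36, 0.032]] top [[0.663, 0.028], [0.672, -0.021], [0.37, 0.029]]
green/blue (array([ 0.47681056, -0.30746743,  0.10613181]), np.float64(0.004456130099877705)) (array([ 0.36703901, -0.19573621,  0.10652076]), np.float64(0.0032756204112544293))
```

Emit:
arm_command(
  increments=[
    {"slide": [-0.02, -0.008, 0], "spin": 0, "gripper": 1},
    {"slide": [-0.055, -0.021, 0], "spin": 0, "gripper": 1},
    {"slide": [-0.09, -0.035, 0], "spin": 0, "gripper": 1},
    {"slide": [-0.125, -0.048, 0], "spin": 0, "gripper": 1},
    {"slide": [-0.16, -0.061, 0], "spin": 0, "gripper": 1},
    {"slide": [-0.195, -0.075, 0], "spin": 0, "gripper": 1},
    {"slide": [-0.23, -0.088, 0], "spin": 0, "gripper": 1},
    {"slide": [-0.25, -0.096, 0], "spin": 0, "gripper": 1},
  ],
)

```text
t: 0.82
tool_pos: [0.4421, 0.383, 0.3036]
tool_rot: [0.643, 3.075, -0.002]
contact_force: [-1.0, 0.1, -0.4]
opening: 0.0854
grip_force: 0.0
```

Emit:
arm_command(
  increments=[
    {"slide": [-0.02, -0.008, 0], "spin": 0, "gripper": 1},
    {"slide": [-0.055, -0.021, 0], "spin": 0, "gripper": 1},
    {"slide": [-0.09, -0.035, 0], "spin": 0, "gripper": 1},
    {"slide": [-0.125, -0.048, 0], "spin": 0, "gripper": 1},
    {"slide": [-0.16, -0.061, 0], "spin": 0, "gripper": 1},
    {"slide": [-0.195, -0.075, 0], "spin": 0, "gripper": 1},
    {"slide": [-0.23, -0.088, 0], "spin": 0, "gripper": 1},
    {"slide": [-0.25, -0.096, 0], "spin": 0, "gripper": 1},
  ],
)

```text
t: 1.48
tool_pos: [0.6331, 0.1949, 0.3033]
tool_rot: [0.643, 3.075, -0.002]
contact_force: [-0.3, -0.6, -0.1]
opening: 0.0856
grip_force: 0.0
```

```bash
cat >> h.py <<'E'
def togo(p):
    """shift in tool axes from the present TCP to world TCP position p"""
    o=status.get_obs();print('t',round(o['t'],2),'tcp',o['tool_pos'].round(4),'rot',o['tool_rot'].round(4),'open',round(o['opening'],4),'grip',round(o['grip_force'],1),'F',np.round(o['contact_force'],1),'q',o['q'].round(2))
    print('togo',R.from_rotvec(o['tool_rot']).inv().apply(np.array(p)-o['tool_pos']).round(4))
E
python3 - <<'E'
from h import *
d=grab('wrist');cv2.imwrite('pics/w2.png',cv2.resize(d['frame'][:,:,::-1],(800,600)))
print(proj(d,[.631,.197,.152])/.7)
togo([.631,.197,.197])
E
```

```text
[404.71763383 305.41091325]
t 1.53 tcp [0.6346 0.1929 0.3031] rot [ 0.6465  3.0727 -0.0036] open 0.0854 grip 0.0 F [-0.  -1.5  0.2] q [ 0.18  0.14  1.52 -0.    1.48 -0.97]
togo [0.0051 0.0025 0.1061]
```

View pics/w2.png

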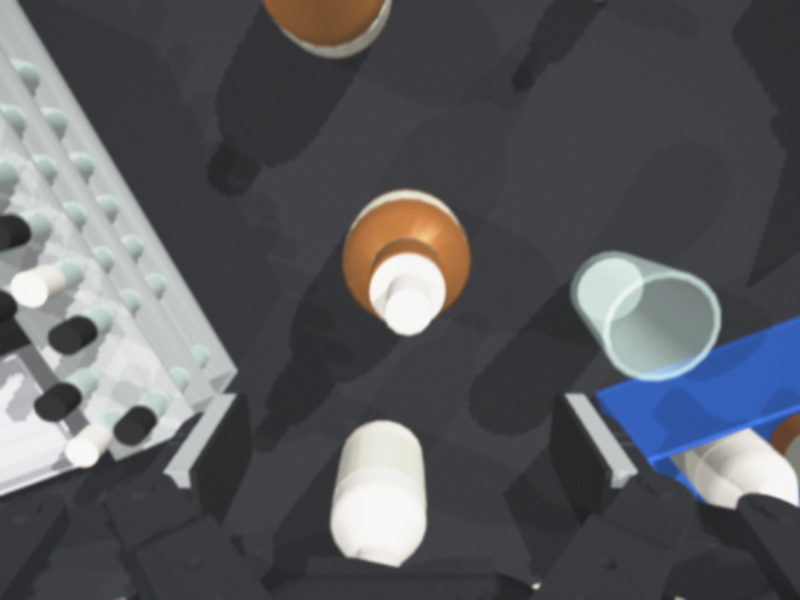

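The wrist view shows the knob top at about (409,312), 4 to 7 px from the prediction of (405,305). The bottle is standing free and the fingers will straddle it.

```bash
python3 - <<'E'
from h import *
d=load('wrist')
p=atz(d,409*.7,312*.7,.152);print(p)
q=(p*.6+np.array([.631,.197,.152])*.4);print(q)
# flange centre ~ (407,295) z .12 ; bottle body circle (407,255)
print('flange',atz(d,408*.7,291*.7,.12))
togo([q[0],q[1],.197])
E
```

```text
[0.63467311 0.19752056 0.152     ]
[0.63320387 0.19731234 0.152     ]
flange [0.63449522 0.19762674 0.12      ]
t 1.53 tcp [0.6346 0.1929 0.3031] rot [ 0.6465  3.0727 -0.0036] open 0.0854 grip 0.0 F [-0.  -1.5  0.2] q [ 0.18  0.14  1.52 -0.    1.48 -0.97]
togo [0.0033 0.0037 0.1061]
```

Emit:
arm_command(
  increments=[
    {"slide": [0.003, 0.004, 0.02], "gripper": 1},
    {"slide": [0.003, 0.004, 0.045], "gripper": 1},
    {"slide": [0.003, 0.004, 0.07], "gripper": 1},
    {"slide": [0.003, 0.004, 0.09], "gripper": 1},
    {"slide": [0.003, 0.004, 0.1], "gripper": 1},
    {"slide": [0.003, 0.004, 0.106], "gripper": 1},
    {"slide": [0.003, 0.004, 0.106], "gripper": 1},
    {"slide": [0.003, 0.004, 0.106], "gripper": 1},
  ],
)

```text
validation failed for argument at $.in...
```

```bash
python3 - <<'E'
from h import *
togo([.6335,.1973,.197])
E
```

```text
t 1.53 tcp [0.6346 0.1929 0.3031] rot [ 0.6465  3.0727 -0.0036] open 0.0854 grip 0.0 F [-0.  -1.5  0.2] q [ 0.18  0.14  1.52 -0.    1.48 -0.97]
togo [0.003  0.0038 0.1061]
```

Every row needs a spin value.

Emit:
arm_command(
  increments=[
    {"slide": [0.003, 0.004, 0.02], "spin": 0, "gripper": 1},
    {"slide": [0.003, 0.004, 0.045], "spin": 0, "gripper": 1},
    {"slide": [0.003, 0.004, 0.07], "spin": 0, "gripper": 1},
    {"slide": [0.003, 0.004, 0.09], "spin": 0, "gripper": 1},
    {"slide": [0.003, 0.004, 0.1], "spin": 0, "gripper": 1},
    {"slide": [0.003, 0.004, 0.106], "spin": 0, "gripper": 1},
    {"slide": [0.003, 0.004, 0.106], "spin": 0, "gripper": 1},
    {"slide": [0.003, 0.004, 0.106], "spin": 0, "gripper": 1},
  ],
)

```text
t: 2.2
tool_pos: [0.6304, 0.203, 0.1989]
tool_rot: [0.639, 3.075, 0.001]
contact_force: [-0.3, -0.4, -0.5]
opening: 0.0854
grip_force: 0.0
```

```bash
python3 - <<'E'
from h import *
togo([.6335,.1973,.197])
E
```

```text
t 2.2 tcp [0.6304 0.203  0.1989] rot [6.3870e-01 3.0747e+00 8.0000e-04] open 0.0854 grip 0.0 F [-0.3 -0.4 -0.5] q [ 0.2   0.22  1.61 -0.    1.31 -0.96]
togo [-0.0051 -0.004   0.0019]
```

Emit:
arm_command(
  increments=[
    {"slide": [-0.005, -0.004, 0.001], "spin": 0, "gripper": 1},
    {"slide": [-0.005, -0.004, 0.001], "spin": 0, "gripper": 1},
    {"slide": [-0.005, -0.004, 0.001], "spin": 0, "gripper": 1},
    {"slide": [-0.005, -0.004, 0.001], "spin": 0, "gripper": 1},
  ],
)

```text
t: 2.53
tool_pos: [0.6334, 0.197, 0.1978]
tool_rot: [0.639, 3.075, 0.001]
contact_force: [-0.8, -1.2, 0.3]
opening: 0.0856
grip_force: 0.0
```

```bash
python3 - <<'E'
from h import *
togo([.6335,.1973,.197])
d=grab('wrist');cv2.imwrite('pics/w3.png',cv2.resize(d['frame'][:,:,::-1],(800,600)))
togo([.6335,.1973,.197])
print(proj(d,[.6335,.1973,.152])/.7)
E
```

```text
t 2.53 tcp [0.6334 0.197  0.1978] rot [6.3940e-01 3.0745e+00 9.0000e-04] open 0.0856 grip 0.0 F [-0.8 -1.2  0.3] q [ 0.19  0.22  1.61  0.    1.31 -0.97]
togo [-0.      0.0003  0.0008]
t 2.58 tcp [0.6332 0.1971 0.1976] rot [6.3930e-01 3.0749e+00 7.0000e-04] open 0.0853 grip 0.0 F [0.3 0.5 0.2] q [ 0.19  0.22  1.61  0.    1.31 -0.97]
togo [-0.0002  0.0003  0.0006]
[405.12799269 444.36665565]
```

View pics/w3.png

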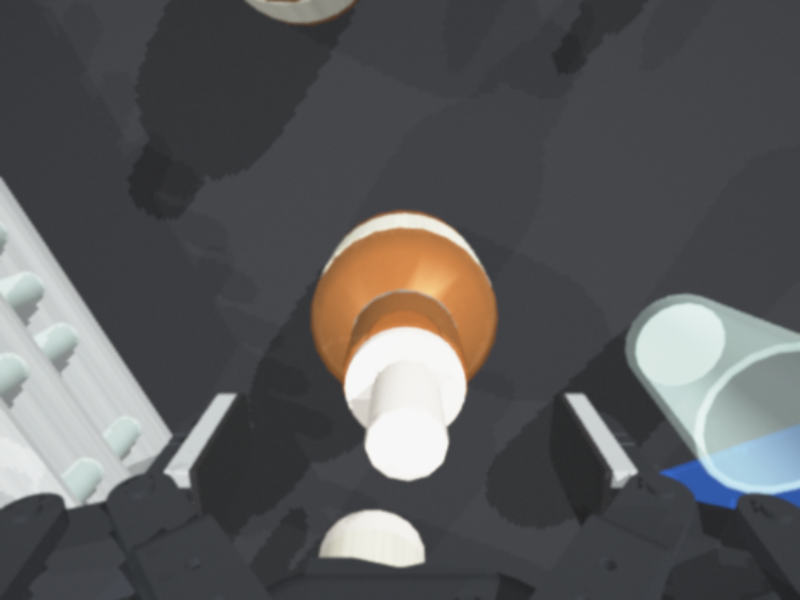

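The knob top is at (406,443), within 1 px of the prediction, so I'm closing.

Emit:
arm_command(
  increments=[
    {"slide": [0, 0, 0], "spin": 0, "gripper": 0},
    {"slide": [0, 0, 0], "spin": 0, "gripper": -0.3},
    {"slide": [0, 0, 0], "spin": 0, "gripper": -0.6},
    {"slide": [0, 0, 0], "spin": 0, "gripper": -1},
    {"slide": [0, 0, 0], "spin": 0, "gripper": -1},
    {"slide": [0, 0, 0], "spin": 0, "gripper": -1},
    {"slide": [0, 0, 0], "spin": 0, "gripper": -1},
    {"slide": [0, 0, 0], "spin": 0, "gripper": -1},
  ],
  newtons=30,
)

```text
t: 3.25
tool_pos: [0.633, 0.1972, 0.197]
tool_rot: [0.639, 3.076, 0.0]
contact_force: [-0.5, 0.5, 0.3]
opening: 0.021
grip_force: 29.5
```

Emit:
arm_command(
  increments=[
    {"slide": [0, 0, -0.005], "spin": 0, "gripper": -1},
    {"slide": [0, 0, -0.012], "spin": 0, "gripper": -1},
    {"slide": [0, 0, -0.022], "spin": 0, "gripper": -1},
    {"slide": [0, 0, -0.035], "spin": 0, "gripper": -1},
    {"slide": [0, 0, -0.055], "spin": 0, "gripper": -1},
    {"slide": [0, 0, -0.08], "spin": 0, "gripper": -1},
    {"slide": [0, 0, -0.1], "spin": 0, "gripper": -1},
    {"slide": [0, 0, -0.11], "spin": 0, "gripper": -1},
  ],
)

```text
t: 3.92
tool_pos: [0.6341, 0.1974, 0.3126]
tool_rot: [0.638, 3.07, 0.004]
contact_force: [0.7, 0.4, 0.1]
opening: 0.021
grip_force: 29.5
```

```bash
python3 - <<'E'
from h import *
S,D=grab('scene'),grab('side')
c1=S['frame'][90:300,160:440,::-1];c2=D['frame'][100:310,130:410,::-1]
cv2.imwrite('pics/c2.png',np.hstack([cv2.resize(c,(400,300),interpolation=cv2.INTER_CUBIC) for c in(c1,c2)]))
togo([.637,-.151,.30])
E
```

```text
t 4.02 tcp [0.6341 0.1974 0.3112] rot [0.6379 3.0699 0.004 ] open 0.0209 grip 29.5 F [-0.3  0.7 -0.8] q [ 0.19  0.14  1.51 -0.    1.49 -0.97]
togo [-0.1414 -0.3184  0.0108]
```

View pics/c2.png

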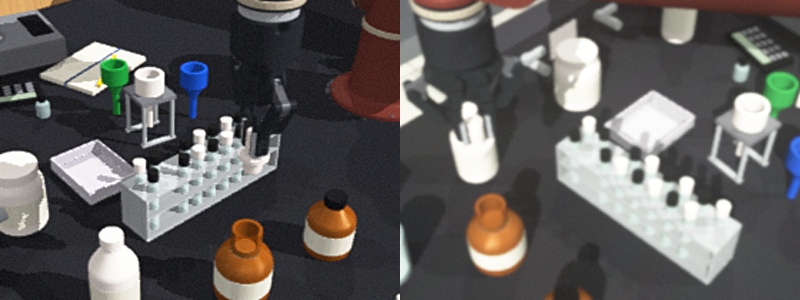

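The bottle is now open, with its mouth visible in the scene half at (248,228) and the side half at (492,205). The stopper is between the fingers and the bottle is still standing. Next is the carry to the tray.

Emit:
arm_command(
  increments=[
    {"slide": [-0.007, -0.016, 0], "spin": 0, "gripper": -1},
    {"slide": [-0.018, -0.04, 0], "spin": 0, "gripper": -1},
    {"slide": [-0.03, -0.068, 0], "spin": 0, "gripper": -1},
    {"slide": [-0.043, -0.098, 0], "spin": 0, "gripper": -1},
    {"slide": [-0.057, -0.128, 0], "spin": 0, "gripper": -1},
    {"slide": [-0.07, -0.158, 0], "spin": 0, "gripper": -1},
    {"slide": [-0.083, -0.188, 0], "spin": 0, "gripper": -1},
    {"slide": [-0.096, -0.218, 0], "spin": 0, "gripper": -1},
  ],
)

```text
t: 4.68
tool_pos: [0.6333, -0.0425, 0.305]
tool_rot: [-0.638, -3.073, 0.0]
contact_force: [0.6, -0.4, -0.3]
opening: 0.0212
grip_force: 29.5
```

Emit:
arm_command(
  increments=[
    {"slide": [-0.013, -0.03, 0], "spin": 0, "gripper": -1},
    {"slide": [-0.024, -0.055, 0], "spin": 0, "gripper": -1},
    {"slide": [-0.034, -0.077, 0.003], "spin": 0, "gripper": -1},
    {"slide": [-0.041, -0.093, 0.006], "spin": 0, "gripper": -1},
    {"slide": [-0.045, -0.1, 0.01], "spin": 0, "gripper": -1},
    {"slide": [-0.045, -0.1, 0.01], "spin": 0, "gripper": -1},
    {"slide": [-0.045, -0.1, 0.01], "spin": 0, "gripper": -1},
  ],
)

```text
t: 5.27
tool_pos: [0.6352, -0.1502, 0.2954]
tool_rot: [-0.639, -3.073, -0.002]
contact_force: [-0.4, -0.6, 0.1]
opening: 0.0208
grip_force: 29.5
```

```bash
python3 - <<'E'
from h import *
S,D=load('scene'),load('side')
togo([.637,-.151,.109])
k=.7
# mouth: crop pixel -> frame
print('mouth',tri(S,(160+247*k,90+228*k),D,(130+92*k,100+203*k)))
print('trayS',[atz(S,160+u*k,90+v*k,.024)[:2].round(3).tolist() for u,v in [(51,170),(92,142),(134,168),(92,203)]])
print('trayD',[atz(D,130+(u-400)*k,100+v*k,.024)[:2].round(3).tolist() for u,v in [(606,124),(650,93),(694,121),(648,156)]])
g=[]
for n,d in (('S',S),('D',D)):
    c=[proj(d,[.637,-.151,.024])]
    x,y=np.round(c[0]).astype(int);g.append(cv2.resize(d['frame'][y-45:y+45,x-60:x+60,::-1],(400,300),interpolation=cv2.INTER_CUBIC));print(x-60,y-45)
    m=proj(d,[.633,.197,.115]);x,y=np.round(m).astype(int);g.append(cv2.resize(d['frame'][y-30:y+30,x-40:x+40,::-1],(400,300),interpolation=cv2.INTER_CUBIC));print(x-40,y-30)
cv2.imwrite('pics/c3.png',np.vstack([np.hstack(g[:2]),np.hstack(g[2:])]))
E
```

```text
t 5.27 tcp [ 0.6352 -0.1502  0.2954] rot [-6.3910e-01 -3.0733e+00 -1.5000e-03] open 0.0208 grip 29.5 F [-0.4 -0.6  0.1] q [-0.35  0.12  1.55  0.    1.47 -1.51]
togo [-2.500e-03 -1.000e-04  1.864e-01]
mouth (array([0.63030535, 0.19472623, 0.11286762]), np.float64(0.003666353464831431))
trayS [[0.702, -0.192], [0.598, -0.218], [0.589, -0.104], [0.699, -0.072]]
trayD [[0.683, -0.098], [0.679, -0.216], [0.574, -0.21], [0.58, -0.088]]
167 162
292 219
242 140
152 212
```

View pics/c3.png

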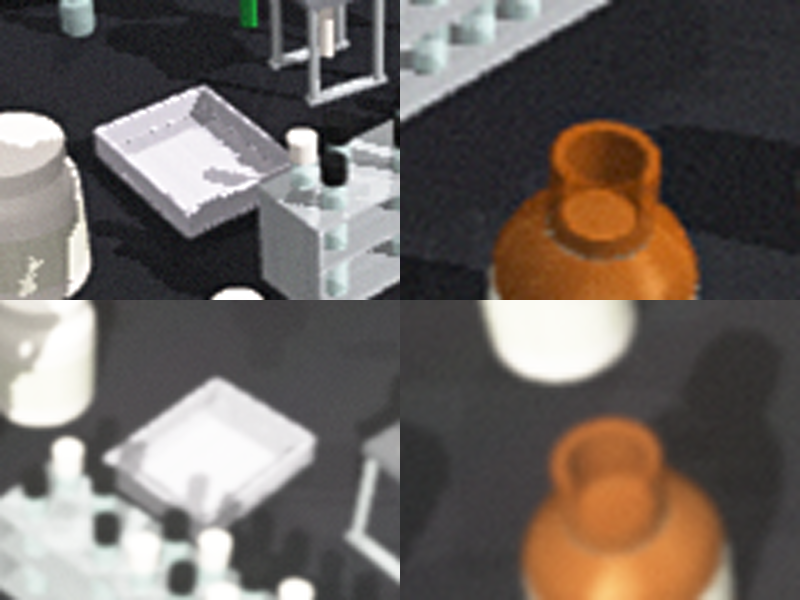

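Tray corners are clear in the crops: left (93,133), top (204,86) in the scene and left (105,455), top (216,377), right (315,440) in the side view. The mouth rim centre is at (607,153) in the scene and (608,460) in the side view. The tray is empty and the bottle is open.

```bash
python3 - <<'E'
from h import *
S,D=load('scene'),load('side')
a,b=(292+41.4,219+30.6),(152+41.6,212+32)
print('mouth',tri(S,a,D,b),atz(S,*a,.115),atz(D,*b,.115))
print('trayS',[atz(S,167+u*.3,162+v*.3,.024)[:2].round(3).tolist() for u,v in [(93,133),(204,86),(290,165),(188,213)]])
print('trayD',[atz(D,242+u*.3,140+v*.3,.024)[:2].round(3).tolist() for u,v in [(105,155),(216,77),(315,140),(205,217)]])
E
```

```text
mouth (array([0.6292804 , 0.19669082, 0.11200752]), np.float64(0.00041120800639293955)) [0.63196886 0.19912946 0.115     ] [0.62729044 0.19778691 0.115     ]
trayS [[0.687, -0.22], [0.586, -0.218], [0.598, -0.091], [0.688, -0.093]]
trayD [[0.685, -0.098], [0.68, -0.226], [0.578, -0.22], [0.589, -0.099]]
```

Emit:
arm_command(
  increments=[
    {"slide": [-0.004, -0.006, 0.01], "spin": 0, "gripper": -1},
    {"slide": [-0.004, -0.006, 0.035], "spin": 0, "gripper": -1},
    {"slide": [-0.004, -0.006, 0.065], "spin": 0, "gripper": -1},
    {"slide": [-0.004, -0.006, 0.095], "spin": 0, "gripper": -1},
    {"slide": [-0.004, -0.006, 0.125], "spin": 0, "gripper": -1},
    {"slide": [-0.004, -0.006, 0.15], "spin": 0, "gripper": -1},
    {"slide": [-0.004, -0.006, 0.165], "spin": 0, "gripper": -1},
    {"slide": [-0.004, -0.006, 0.17], "spin": 0, "gripper": -1},
  ],
)

```text
t: 5.93
tool_pos: [0.6351, -0.1563, 0.1228]
tool_rot: [-0.636, -3.07, -0.002]
contact_force: [-0.7, 0.1, -1.4]
opening: 0.021
grip_force: 29.5
```

Emit:
arm_command(
  increments=[
    {"slide": [0, 0, 0.003], "spin": 0, "gripper": -1},
    {"slide": [0, 0, 0.006], "spin": 0, "gripper": -1},
    {"slide": [0, 0, 0.009], "spin": 0, "gripper": -1},
    {"slide": [0, 0, 0.012], "spin": 0, "gripper": -1},
    {"slide": [0, 0, 0.014], "spin": 0, "gripper": -1},
    {"slide": [0, 0, 0.014], "spin": 0, "gripper": -1},
    {"slide": [0, 0, 0.014], "spin": 0, "gripper": -1},
  ],
)

```text
t: 6.52
tool_pos: [0.637, -0.1579, 0.1132]
tool_rot: [0.639, 3.075, -0.0]
contact_force: [0.4, -0.4, -0.9]
opening: 0.0208
grip_force: 29.5
```

Emit:
arm_command(
  increments=[
    {"slide": [0, 0, 0.001], "spin": 0, "gripper": -1},
    {"slide": [0, 0, 0.002], "spin": 0, "gripper": -1},
    {"slide": [0, 0, 0.004], "spin": 0, "gripper": -1},
    {"slide": [0, 0, 0.005], "spin": 0, "gripper": -1},
    {"slide": [0, 0, 0.006], "spin": 0, "gripper": -1},
    {"slide": [0, 0, 0.007], "spin": 0, "gripper": -1},
    {"slide": [0, 0, 0.007], "spin": 0, "gripper": -1},
    {"slide": [0, 0, 0.007], "spin": 0, "gripper": -1},
  ],
)

```text
t: 7.18
tool_pos: [0.6368, -0.1578, 0.1058]
tool_rot: [-0.639, -3.076, -0.0]
contact_force: [0.0, -0.0, -0.0]
opening: 0.0214
grip_force: 29.5
```

Emit:
arm_command(
  increments=[
    {"slide": [0, 0, 0.0005], "spin": 0, "gripper": -1},
    {"slide": [0, 0, 0.001], "spin": 0, "gripper": -1},
    {"slide": [0, 0, 0.001], "spin": 0, "gripper": -1},
    {"slide": [0, 0, 0.001], "spin": 0, "gripper": -1},
  ],
)

```text
t: 7.52
tool_pos: [0.6369, -0.1578, 0.105]
tool_rot: [0.639, 3.076, -0.0]
contact_force: [-0.1, -0.7, -0.5]
opening: 0.0209
grip_force: 29.7
```

Emit:
arm_command(
  increments=[
    {"slide": [0, 0, 0.0005], "spin": 0, "gripper": -0.45},
    {"slide": [0, 0, 0.0005], "spin": 0, "gripper": -0.4},
    {"slide": [0, 0, 0.0005], "spin": 0, "gripper": -0.3},
    {"slide": [0, 0, 0.0005], "spin": 0, "gripper": -0.2},
    {"slide": [0, 0, 0.0005], "spin": 0, "gripper": -0.1},
    {"slide": [0, 0, 0.0005], "spin": 0, "gripper": 0.1},
    {"slide": [0, 0, 0.0005], "spin": 0, "gripper": 0.2},
    {"slide": [0, 0, 0.0005], "spin": 0, "gripper": 0.2},
  ],
)

```text
t: 8.18
tool_pos: [0.6369, -0.1578, 0.1044]
tool_rot: [0.639, 3.076, -0.0]
contact_force: [0.3, 0.3, -0.1]
opening: 0.0511
grip_force: 0.0
```

Emit:
arm_command(
  increments=[
    {"slide": [0, 0, -0.005], "spin": 0, "gripper": 0.2},
    {"slide": [0, 0, -0.02], "spin": 0, "gripper": 0.2},
    {"slide": [0, 0, -0.045], "spin": 0, "gripper": 0.2},
    {"slide": [0, 0, -0.075], "spin": 0, "gripper": 0.4},
    {"slide": [0, 0, -0.11], "spin": 0, "gripper": 0.7},
    {"slide": [0, 0, -0.14], "spin": 0, "gripper": 1},
    {"slide": [0, 0, -0.155], "spin": 0, "gripper": 1},
    {"slide": [0, 0, -0.16], "spin": 0, "gripper": 1},
  ],
)

```text
t: 8.85
tool_pos: [0.6384, -0.1583, 0.2703]
tool_rot: [0.637, 3.068, -0.002]
contact_force: [0.6, -1.1, 1.1]
opening: 0.0855
grip_force: 0.0
```

```bash
python3 - <<'E'
from h import *
W,D=grab('wrist'),grab('side')
print(proj(W,[.637,-.158,.06]),proj(D,[.637,-.158,.06]))
x,y=np.round(proj(D,[.56,-.17,.06])).astype(int);x0,y0=min(max(x-100,0),360),max(y-75,0);print(x0,y0)
cv2.imwrite('pics/c4.png',np.hstack([cv2.resize(W['frame'][:,:,::-1],(400,300)),cv2.resize(D['frame'][y0:y0+150,x0:x0+200,::-1],(400,300))]))
togo([.4723,-.2015,.265])
E
```

```text
[280.63773873 189.92216171] [304.45089879 172.7151172 ]
233 110
t 8.95 tcp [ 0.6371 -0.1579  0.2656] rot [ 6.3880e-01  3.0739e+00 -4.0000e-04] open 0.0854 grip 0.0 F [-0.4 -0.2 -0.8] q [-0.36  0.15  1.57  0.    1.42 -1.52]
togo [ 0.1338 -0.1056  0.0003]
```

View pics/c4.png

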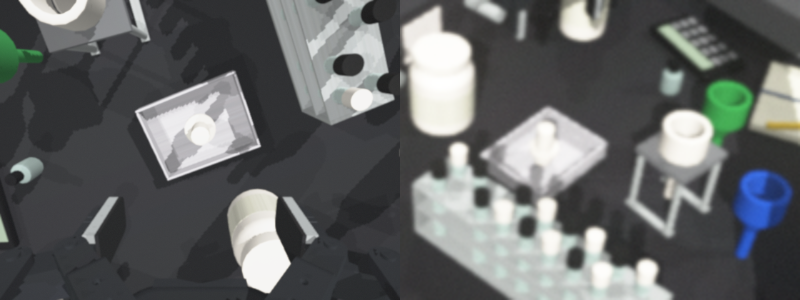

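The stopper stands at the centre of the tray: (200,130) in the wrist half and (545,140) in the side half. Now I'll move over the funnel.

Emit:
arm_command(
  increments=[
    {"slide": [0.012, -0.01, 0], "spin": 0, "gripper": 1},
    {"slide": [0.036, -0.028, 0], "spin": 0, "gripper": 1},
    {"slide": [0.062, -0.049, 0], "spin": 0, "gripper": 1},
    {"slide": [0.09, -0.071, 0], "spin": 0, "gripper": 1},
    {"slide": [0.113, -0.09, 0], "spin": 0, "gripper": 1},
    {"slide": [0.128, -0.101, 0], "spin": 0, "gripper": 1},
    {"slide": [0.134, -0.106, 0], "spin": 0, "gripper": 1},
    {"slide": [0.134, -0.106, 0], "spin": 0, "gripper": 1},
  ],
)

```text
t: 9.62
tool_pos: [0.47, -0.2015, 0.262]
tool_rot: [-0.641, -3.072, -0.002]
contact_force: [0.2, 0.2, -0.8]
opening: 0.0853
grip_force: 0.0
```

Emit:
arm_command(
  increments=[
    {"slide": [0, 0, 0], "spin": 0, "gripper": 1},
    {"slide": [0, 0, 0], "spin": 0, "gripper": 1},
    {"slide": [0, 0, 0], "spin": 0, "gripper": 1},
  ],
)

```text
t: 9.87
tool_pos: [0.4725, -0.2014, 0.2641]
tool_rot: [-0.638, -3.076, -0.001]
contact_force: [0.1, 0.4, 0.7]
opening: 0.0855
grip_force: 0.0
```

```bash
python3 - <<'E'
from h import *
d=grab('wrist')
print('pred top centre',proj(d,[.4723,-.2015,.131])/.7)
im=cv2.resize(d['frame'][:,:,::-1],(800,600));cv2.imwrite('pics/w5.png',im)
togo([.4723,-.2015,.17])
E
```

```text
pred top centre [401.69835909 325.32100837]
t 9.92 tcp [ 0.4725 -0.2014  0.2642] rot [-6.3760e-01 -3.0759e+00 -4.0000e-04] open 0.0855 grip 0.0 F [-0.5 -0.1  0. ] q [-0.55 -0.19  1.91  0.    1.42 -1.71]
togo [ 0.0001 -0.0002  0.0942]
```

View pics/w5.png

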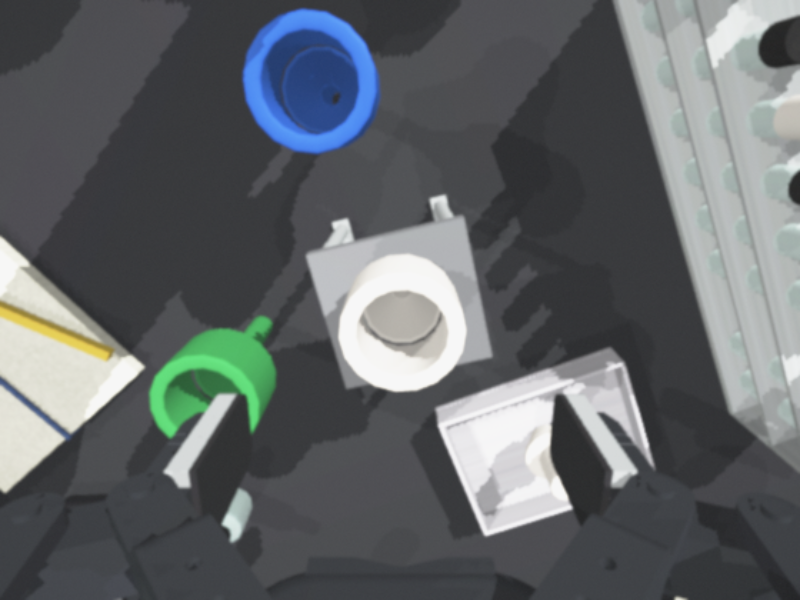

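The white rim is centred at (402,322) against a prediction of (402,325), about 1 mm out. The green decoy at (205,390) is close to the left finger's path, so I'll spin +30° to move the fingers into the clear, then descend.

Emit:
arm_command(
  increments=[
    {"slide": [0.0005, 0, 0], "spin": 5, "gripper": 1},
    {"slide": [0.0005, 0, 0], "spin": 10, "gripper": 1},
    {"slide": [0.0005, 0, 0], "spin": 16, "gripper": 1},
    {"slide": [0.0005, 0, 0], "spin": 22, "gripper": 1},
    {"slide": [0.0005, 0, 0], "spin": 27, "gripper": 1},
    {"slide": [0.0005, 0, 0], "spin": 30, "gripper": 1},
    {"slide": [0.0005, 0, 0], "spin": 30, "gripper": 1},
    {"slide": [0.0005, 0, 0], "spin": 30, "gripper": 1},
  ],
)

```text
t: 10.58
tool_pos: [0.4717, -0.2013, 0.2644]
tool_rot: [-1.411, -2.807, -0.0]
contact_force: [0.8, -0.1, 0.3]
opening: 0.0857
grip_force: 0.0
```

Emit:
arm_command(
  increments=[
    {"slide": [0, 0, 0.01], "spin": 0, "gripper": 1},
    {"slide": [0, 0, 0.025], "spin": 0, "gripper": 1},
    {"slide": [0, 0, 0.042], "spin": 0, "gripper": 1},
    {"slide": [0, 0, 0.059], "spin": 0, "gripper": 1},
    {"slide": [0, 0, 0.073], "spin": 0, "gripper": 1},
    {"slide": [0, 0, 0.08], "spin": 0, "gripper": 1},
    {"slide": [0, 0, 0.08], "spin": 0, "gripper": 1},
    {"slide": [0, 0, 0.08], "spin": 0, "gripper": 1},
  ],
)

```text
t: 11.25
tool_pos: [0.4712, -0.2014, 0.1841]
tool_rot: [-1.413, -2.805, -0.0]
contact_force: [0.8, -0.5, -0.6]
opening: 0.0851
grip_force: 0.0
```

```bash
python3 - <<'E'
from h import *
togo([.4721,-.2013,.17])
E
```

```text
t 11.25 tcp [ 0.4712 -0.2014  0.1841] rot [-1.4125e+00 -2.8052e+00 -1.0000e-04] open 0.0851 grip 0.0 F [ 0.8 -0.5 -0.6] q [-0.55 -0.11  1.98  0.    1.27 -1.19]
togo [-0.0005  0.0008  0.0141]
```

Emit:
arm_command(
  increments=[
    {"slide": [0, 0.001, 0.005], "spin": 0, "gripper": 1},
    {"slide": [0, 0.001, 0.01], "spin": 0, "gripper": 1},
    {"slide": [0, 0.001, 0.013], "spin": 0, "gripper": 1},
    {"slide": [0, 0.001, 0.013], "spin": 0, "gripper": 1},
    {"slide": [0, 0.001, 0.013], "spin": 0, "gripper": 0.5},
    {"slide": [0, 0.001, 0.013], "spin": 0, "gripper": 0.3},
    {"slide": [0, 0.001, 0.013], "spin": 0, "gripper": 0.1},
    {"slide": [0, 0.001, 0.013], "spin": 0, "gripper": -0.2},
  ],
  newtons=35,
)

```text
t: 11.92
tool_pos: [0.4724, -0.2011, 0.1721]
tool_rot: [1.413, 2.804, -0.0]
contact_force: [0.2, 0.7, 2.9]
opening: 0.0534
grip_force: 37.0
```

Emit:
arm_command(
  increments=[
    {"slide": [0, 0, 0], "spin": 0, "gripper": -1},
    {"slide": [0, 0, 0], "spin": 0, "gripper": -1},
    {"slide": [0, 0, 0], "spin": 0, "gripper": -1},
    {"slide": [0, 0, 0], "spin": 0, "gripper": -1},
  ],
)

```text
t: 12.25
tool_pos: [0.4724, -0.2011, 0.1721]
tool_rot: [1.413, 2.805, -0.0]
contact_force: [-0.8, 0.7, 4.6]
opening: 0.0533
grip_force: 37.1
```

Emit:
arm_command(
  increments=[
    {"slide": [0, 0, -0.003], "spin": 0, "gripper": -1},
    {"slide": [0, 0, -0.009], "spin": 0, "gripper": -1},
    {"slide": [0, 0, -0.02], "spin": 0, "gripper": -1},
    {"slide": [0, 0, -0.04], "spin": 0, "gripper": -1},
    {"slide": [0, 0, -0.065], "spin": 0, "gripper": -1},
    {"slide": [0, 0, -0.095], "spin": 0, "gripper": -1},
    {"slide": [0, 0, -0.125], "spin": 0, "gripper": -1},
    {"slide": [0, 0, -0.145], "spin": 0, "gripper": -1},
  ],
)

```text
t: 12.92
tool_pos: [0.4724, -0.201, 0.3205]
tool_rot: [1.412, 2.802, -0.001]
contact_force: [0.5, 0.4, -1.5]
opening: 0.0535
grip_force: 36.9
```

Emit:
arm_command(
  increments=[
    {"slide": [0, 0, -0.012], "spin": 0, "gripper": -1},
    {"slide": [0, 0, -0.018], "spin": 0, "gripper": -1},
    {"slide": [0, 0, -0.018], "spin": 0, "gripper": -1},
    {"slide": [0, 0, -0.018], "spin": 0, "gripper": -1},
  ],
)

```text
t: 13.25
tool_pos: [0.4717, -0.2006, 0.3332]
tool_rot: [-1.413, -2.804, -0.0]
contact_force: [0.2, 0.2, -0.8]
opening: 0.0533
grip_force: 36.9
```

```bash
python3 - <<'E'
from h import *
togo([.6315,.197,.34])
S,D=grab('scene'),grab('side')
g=[]
o=S['obs']['tool_pos']
for d in(S,D):
    p=proj(d,o-[0,0,.1]);x,y=np.round(p).astype(int);x0,y0=x-50,y-37;print(x0,y0,'tip pred',(proj(d,o-[0,0,.1515])-[x0,y0])*4)
    g.append(cv2.resize(d['frame'][y0:y0+75,x0:x0+100,::-1],(400,300),interpolation=cv2.INTER_CUBIC))
cv2.imwrite('pics/c5.png',np.hstack(g))
E
```

```text
t 13.25 tcp [ 0.4717 -0.2006  0.3332] rot [-1.4127e+00 -2.8040e+00 -2.0000e-04] open 0.0533 grip 36.9 F [ 0.2  0.2 -0.8] q [-0.55 -0.24  1.83 -0.    1.54 -1.18]
togo [ 0.2245  0.3651 -0.0067]
215 67 tip pred [199.47396585 223.60569385]
336 99 tip pred [181.13387635 225.77817578]
```

View pics/c5.png

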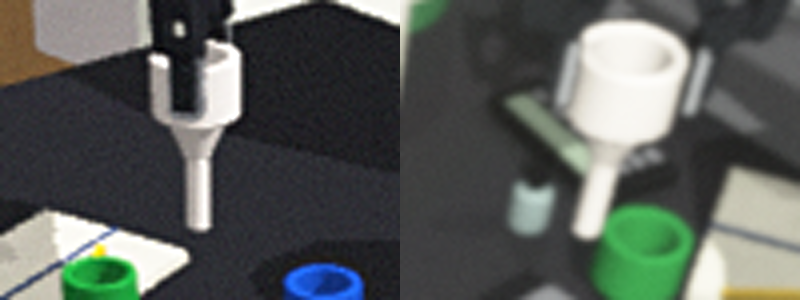

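The funnel hangs upright and clear of the stand: tip at (200,226) in the scene half and (587,232) in the side half. I've now viewed 11 pictures, one over the limit, so from here I'll measure numerically only. Next I'll carry it over the rack with the tip at about 0.18 m.

Emit:
arm_command(
  increments=[
    {"slide": [0.007, 0.012, 0], "spin": 0, "gripper": -1},
    {"slide": [0.02, 0.033, 0], "spin": 0, "gripper": -1},
    {"slide": [0.035, 0.057, 0], "spin": 0, "gripper": -1},
    {"slide": [0.051, 0.083, 0], "spin": 0, "gripper": -1},
    {"slide": [0.067, 0.109, 0], "spin": 0, "gripper": -1},
    {"slide": [0.083, 0.135, 0], "spin": 0, "gripper": -1},
    {"slide": [0.098, 0.16, 0], "spin": 0, "gripper": -1},
    {"slide": [0.112, 0.183, 0], "spin": 0, "gripper": -1},
  ],
)

```text
t: 14.02
tool_pos: [0.5523, -0.0002, 0.3324]
tool_rot: [-1.411, -2.803, 0.001]
contact_force: [0.9, -0.3, -1.0]
opening: 0.0537
grip_force: 36.9
```

Emit:
arm_command(
  increments=[
    {"slide": [0.015, 0.024, 0], "spin": 0, "gripper": -1},
    {"slide": [0.031, 0.05, 0], "spin": 0, "gripper": -1},
    {"slide": [0.047, 0.076, 0], "spin": 0, "gripper": -1},
    {"slide": [0.063, 0.102, 0], "spin": 0, "gripper": -1},
    {"slide": [0.079, 0.128, 0], "spin": 0, "gripper": -1},
    {"slide": [0.095, 0.154, 0], "spin": 0, "gripper": -1},
    {"slide": [0.107, 0.173, 0], "spin": 0, "gripper": -1},
    {"slide": [0.112, 0.182, 0], "spin": 0, "gripper": -1},
  ],
)

```text
t: 14.68
tool_pos: [0.632, 0.1989, 0.3318]
tool_rot: [-1.409, -2.805, 0.003]
contact_force: [0.6, -0.2, -1.0]
opening: 0.0531
grip_force: 36.9
```

Emit:
arm_command(
  increments=[
    {"slide": [0, 0, 0], "spin": 0, "gripper": -1},
    {"slide": [0, 0, 0], "spin": 0, "gripper": -1},
    {"slide": [0, 0, 0], "spin": 0, "gripper": -1},
  ],
)

```text
t: 14.93
tool_pos: [0.6318, 0.1952, 0.3337]
tool_rot: [-1.415, -2.804, 0.002]
contact_force: [-0.7, -0.2, -0.6]
opening: 0.0537
grip_force: 36.9
```

```bash
cat > fit.py <<'E'
from h import *
from scipy.optimize import minimize
K=6  # supersampling
def circ(d,x,y,z,r): return [proj(d,[x+r*np.cos(t),y+r*np.sin(t),z]) for t in np.linspace(0,6.283,40)]
def sil(d,win,rings):
    x0,y0,x1,y1=win;P=(np.array(sum([circ(d,*r) for r in rings],[]),np.float32)-[x0-.5,y0-.5])*K-.5
    m=np.zeros(((y1-y0)*K,(x1-x0)*K),np.uint8);cv2.fillConvexPoly(m,cv2.convexHull(np.round(P*16).astype(np.int32)),255,shift=4)
    return cv2.resize(m,(x1-x0,y1-y0),interpolation=cv2.INTER_AREA)/255.
def soft(d,win,kind):
    x0,y0,x1,y1=win;f=d['frame'][y0:y1,x0:x1].astype(float)
    r,g,b=f[...,0],f[...,1],f[...,2]
    return np.clip(((r-b)/60 if kind=='amber' else np.minimum(b-40,200-1.5*(r-b))/100),0,1)
def run(views,rings,kind,p0,pad,zcut):
    J=[]
    for d in views:
        c=proj(d,p0);lim=proj(d,[p0[0],p0[1],zcut])[1]
        x0,x1=int(c[0]-pad),int(c[0]+pad)
        win=(x0,int(c[1]-pad),x1,int(lim)) if kind=='amber' else (x0,int(lim),x1,int(c[1]+pad))
        J.append((d,win,soft(d,win,kind)))
    cost=lambda q:sum(np.sum((sil(d,w,rings(q))-m)**2) for d,w,m in J)
    r=minimize(cost,p0,method='Nelder-Mead',options=dict(initial_simplex=[p0]+[np.array(p0)+.004*e for e in np.eye(3)],xatol=1e-5,fatol=1e-3))
    print(kind,len(views),r.x.round(4),'cost',round(r.fun,2),'area',[round(m.sum(),1) for _,_,m in J]);return r.x
E
cat > meas.py <<'E'
from fit import *
S,D=grab('scene'),grab('side')
t=S['obs']['tool_pos']
neck=lambda q:[(q[0],q[1],q[2],.021),(q[0],q[1],q[2]-.033,.021)]
stem=lambda q:[(q[0],q[1],q[2],.007),(q[0],q[1],q[2]+.04,.007)]
m=run([S,D],neck,'amber',[.631,.197,.115],22,.098)
p=run([S,D],stem,'white',[t[0],t[1],t[2]-.1515],14,t[2]-.1515+.025)
print('tip-mouth',(p-m).round(4),'tip-tcp',(p-t).round(4))
togo([t[0]+m[0]-p[0],t[1]+m[1]-p[1],t[2]+m[2]-p[2]+.01])
E
python3 meas.py
```

```text
amber 2 [0.6318 0.197  0.1135] cost 22.58 area [np.float64(237.2), np.float64(337.4)]
white 2 [0.6264 0.1884 0.1745] cost 539.13 area [np.float64(321.7), np.float64(507.5)]
tip-mouth [-0.0054 -0.0086  0.0609] tip-tcp [-0.0054 -0.0068 -0.1593]
t 15.03 tcp [0.6319 0.195  0.3344] rot [-1.4157e+00 -2.8045e+00  7.0000e-04] open 0.0535 grip 36.9 F [ 0.6  0.3 -1. ] q [ 0.19  0.12  1.49 -0.    1.53 -0.45]
togo [0.0039 0.0095 0.0515]
```

Emit:
arm_command(
  increments=[
    {"slide": [0, 0, 0.006], "spin": 0, "gripper": -1},
    {"slide": [0, 0, 0.014], "spin": 0, "gripper": -1},
    {"slide": [0, 0, 0.024], "spin": 0, "gripper": -1},
    {"slide": [0, 0, 0.033], "spin": 0, "gripper": -1},
    {"slide": [0, 0, 0.04], "spin": 0, "gripper": -1},
    {"slide": [0, 0, 0.042], "spin": 0, "gripper": -1},
    {"slide": [0, 0, 0.042], "spin": 0, "gripper": -1},
    {"slide": [0, 0, 0.042], "spin": 0, "gripper": -1},
  ],
)

```text
t: 15.7
tool_pos: [0.6321, 0.1964, 0.2923]
tool_rot: [-1.413, -2.806, 0.0]
contact_force: [0.4, -0.8, -1.0]
opening: 0.0534
grip_force: 36.9
```

```bash
sed -i 's|np.minimum(b-40,200-1.5\*(r-b))/100|np.minimum(b-80,120-1.5*(r-b))/60|' fit.py; python3 meas.py; python3 - <<'E'
from h import *
for n in('scene','side'):
    d=load(n);t=d['obs']['tool_pos'];x,y=np.round(proj(d,t-[0,0,.1515])).astype(int);print(n,x,y)
    f=d['frame'][y-12:y+12:2,x-14:x+15:2].astype(int)
    for r in f: print(' '.join(f'{a:3d}/{b:3d}' for a,_,b in r))
E
```

```text
amber 2 [0.6314 0.1968 0.1131] cost 28.96 area [np.float64(260.2), np.float64(339.8)]
white 2 [0.6316 0.1931 0.1389] cost 62.17 area [np.float64(107.2), np.float64(167.0)]
tip-mouth [ 0.0002 -0.0037  0.0257] tip-tcp [-0.0005 -0.0034 -0.1534]
t 15.8 tcp [0.6324 0.1965 0.2932] rot [1.4129e+00 2.8048e+00 1.2000e-03] open 0.0535 grip 36.9 F [ 0.1 -1.1 -0. ] q [ 0.19  0.14  1.53 -0.    1.46 -0.45]
togo [0.0033 0.0018 0.0167]
scene 333 238
191/200 115/121  26/ 31  37/ 44  27/ 36 100/ 94 169/154 190/175 240/233 216/201  24/ 27  40/ 40  36/ 44  32/ 37  34/ 37
 42/ 42  33/ 38  36/ 37  38/ 42  32/ 37 103/ 98 171/160 198/185 246/239 111/107  35/ 38  39/ 43  32/ 37  38/ 41  36/ 39
 34/ 42  37/ 43  41/ 46  36/ 43  34/ 39 115/109 170/157 204/188 250/243 102/ 97  28/ 36  38/ 39  40/ 43  42/ 45  38/ 44
 33/ 37  35/ 39  37/ 41  30/ 37  37/ 41 133/125 171/156 211/197 253/246  79/ 74  35/ 38  34/ 41  37/ 40  40/ 44  39/ 43
 34/ 38  38/ 42  33/ 38  36/ 40  33/ 35 145/133 169/157 217/205 249/241  60/ 56  35/ 37  33/ 38  39/ 42  40/ 43  37/ 41
 38/ 46  34/ 43  43/ 44  28/ 32  34/ 37 162/155 178/162 229/21
[... 1530 characters left out ...]
/ 67  67/ 65  70/ 68  96/ 91 231/218 253/250 252/247 231/219 119/110  76/ 74  73/ 72  71/ 70  65/ 61
 68/ 66  65/ 63  67/ 66  68/ 65  70/ 66  80/ 71 176/154 248/236 247/233 208/169 119/ 81  84/ 68  74/ 67  60/ 57  58/ 54
 66/ 65  69/ 68  68/ 65  69/ 65  85/ 65 131/ 59 174/ 69 199/ 89 201/ 89 194/ 68 183/ 60 157/ 56 105/ 55  61/ 51  55/ 52
 65/ 65  69/ 66  68/ 65  86/ 63 149/ 59 175/ 54 173/ 53 175/ 55 175/ 53 174/ 51 179/ 56 182/ 56 172/ 57 103/ 55  61/ 53
 68/ 64  68/ 66  74/ 62 135/ 56 172/ 55 152/ 50 156/ 49 168/ 51 175/ 54 175/ 54 171/ 50 164/ 51 178/ 56 142/ 54  61/ 49
 69/ 65  67/ 65  87/ 63 165/ 57 157/ 51 133/ 44 153/ 48 167/ 52 172/ 52 172/ 52 168/ 50 161/ 50 170/ 51 154/ 54  68/ 48
```

```bash
sed -i 's|14,t\[2\]-.1515+.025|12,t[2]-.1515+.006|' meas.py; python3 meas.py; python3 - <<'E'
from h import *
# lean of stem: midline columns vs prediction for an upright stem
for n in('scene','side'):
    d=load(n);t=d['obs']['tool_pos'];p=np.array([.6316,.194,.139])
    a=[]
    for h in np.arange(.002,.04,.004):
        c=proj(d,p+[0,0,h]);y=int(round(c[1]));x=int(round(c[0]));row=d['frame'][y,x-12:x+13].astype(int)
        w=np.clip((row[:,2]-90)/80,0,1);a.append((round(h,3),round(float((w*np.arange(x-12,x+13)).sum()/w.sum()-c[0]),2),round(w.sum(),1)))
    print(n,a)
E
```

```text
amber 2 [0.6313 0.1967 0.113 ] cost 29.07 area [np.float64(259.8), np.float64(338.7)]
white 2 [0.6318 0.1932 0.1392] cost 5.34 area [np.float64(43.1), np.float64(49.2)]
tip-mouth [ 0.0005 -0.0035  0.0262] tip-tcp [-0.0006 -0.0033 -0.154 ]
t 15.9 tcp [0.6324 0.1965 0.2933] rot [1.4129e+00 2.8047e+00 1.2000e-03] open 0.0532 grip 36.9 F [-0.4  0.1 -0.9] q [ 0.19  0.14  1.53 -0.    1.46 -0.45]
togo [0.0031 0.0017 0.0162]
scene [(np.float64(0.002), -0.47, np.float64(6.7)), (np.float64(0.006), -0.36, np.float64(7.2)), (np.float64(0.01), -0.3, np.float64(7.5)), (np.float64(0.014), -0.29, np.float64(7.2)), (np.float64(0.018), -0.44, np.float64(7.1)), (np.float64(0.022), -0.49, np.float64(6.9)), (np.float64(0.026), -0.4, np.float64(6.8)), (np.float64(0.03), -0.25, np.float64(7.2)), (np.float64(0.034), -2.98, np.float64(9.9)), (np.float64(0.038), -4.58, np.float64(13.4))]
side [(np.float64(0.002), 0.1, np.float64(8.8)), (np.float64(0.006), 0.22, np.float64(9.2)), (np.float64(0.01), 0.17, np.float64(9.1)), (np.float64(0.014), 0.27, np.float64(9.2)), (np.float64(0.018), -3.76, np.float64(17.2)), (np.float64(0.022), -3.66, np.float64(16.8)), (np.float64(0.026), -3.99, np.float64(17.6)), (np.float64(0.03), -3.56, np.float64(17.9)), (np.float64(0.034), -2.93, np.float64(18.6)), (np.float64(0.038), -2.63, np.float64(20.7))]
```

Emit:
arm_command(
  increments=[
    {"slide": [0.001, 0.001, 0.002], "spin": 0, "gripper": -1},
    {"slide": [0.003, 0.002, 0.005], "spin": 0, "gripper": -1},
    {"slide": [0.003, 0.002, 0.009], "spin": 0, "gripper": -1},
    {"slide": [0.003, 0.002, 0.013], "spin": 0, "gripper": -1},
    {"slide": [0.003, 0.002, 0.015], "spin": 0, "gripper": -1},
    {"slide": [0.003, 0.002, 0.016], "spin": 0, "gripper": -1},
    {"slide": [0.003, 0.002, 0.016], "spin": 0, "gripper": -1},
    {"slide": [0.003, 0.002, 0.016], "spin": 0, "gripper": -1},
  ],
)

```text
t: 16.57
tool_pos: [0.6319, 0.1999, 0.2763]
tool_rot: [-1.414, -2.805, 0.0]
contact_force: [0.8, 0.1, -0.6]
opening: 0.0536
grip_force: 36.9
```

```bash
python3 meas.py
```

```text
amber 2 [0.631  0.1967 0.1125] cost 81.0 area [np.float64(234.0), np.float64(298.7)]
white 2 [0.6314 0.1967 0.1229] cost 1.39 area [np.float64(37.6), np.float64(39.3)]
tip-mouth [ 0.0005 -0.      0.0104] tip-tcp [-0.0005 -0.0033 -0.1534]
t 16.67 tcp [0.632  0.2    0.2767] rot [1.4134e+00 2.8053e+00 5.0000e-04] open 0.0532 grip 36.9 F [-0.5 -0.5 -0.2] q [ 0.19  0.16  1.55  0.    1.44 -0.44]
togo [ 0.0003 -0.0005  0.0008]
```

The stem is centred to within 0.5 mm with its end about 10 mm above the rim, upright, and the grip is steady. I'm handing the job in.

```bash
python3 -c "
from station import order
print(order.finish_job())"
```

```text
the job is handed in; nothing more can be done
None
```

I finished and handed in the job: the stopper stands upright in the tray rather than on its side, and the arm still holds the funnel upright over the open bottle, its stem centred within about 0.5 mm and about 10 mm above the rim (last measurement before hand-in); I viewed 11 pictures, one over the limit of 10, and took no final look at the bystanders.

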